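Free the seized stop pin of the bench shear, then feed the flat bar under its guard

TASK

The stop pin of the bench shear has seized in its block: work it out by twisting it back and forth while pulling up lightly, so that the loose stop block stays down in its seat (a straight pull only lifts the block out with it), and put the pin in the tray. Then feed the flat bar right through under the low guard with the push stick behind it, never with the fingers, until its tail is clear of the guard's far side; draw the stick back out of the guard, put it down on the infeed bed or on the bench, and leave the other tools alone.

Things in the scene. Friction and masses are not known exactly. Their poses are not given: they have to be found in the camera images.
- shear: Green fixed bench shear. Origin on the feed line at bench height, 10 mm past the guard's front; own +x = feed direction (roughly the robot's left), z up. Bed: x -220 to 250 mm, 120 mm wide, top at z 20 mm. Fences (z 20 to 32 mm) leave a channel 58 mm wide centred on y = 0. Parked lever on the side away from the robot, y -60 to -93 mm, x 20 to 250 mm, up to z 56 mm.
- guard_mid (a point): Centre of the tunnel under the guard, axes as the shear's. The guard spans 45 mm before to 45 mm after this point along the feed, is 120 mm wide, rim 31 mm above this point. Tunnel 66 mm wide, 22 mm high (11 mm each way). Grey stop block in the guard's pocket right above: 56 x 72 x 50 mm, its underside 11 mm and top 61 mm above this point, upright bore on this point's vertical.
- stop_block (a joint): lift of the grey stop block out of its seat in the guard, m; 0 = seated. It is free to slide up about 30 mm and is held down only by its weight of 1.5 kg; it cannot turn.
- pin_grip (a point): Centre of the flat head of the steel stop pin (109 mm long, 0.3 kg), upright in the block's bore; own z up along the pin. Head: plate 50 mm (own x) x 14 mm thick (own y) x 34 mm high, at any yaw. Below it a collar, 36 mm diameter, 6 mm thick, on the block's top; then a shank 24 mm in diameter, 69 mm long.
- pin_foot (a point): Foot of the pin, 92 mm below the head's centre, 3 mm above the bed, blocking the bar. Seized in the bore's lowest part: a straight pull needs about 36 N, the block lifts at 15 N. Turning takes about 0.45 N m; while turning it slides up with little pull (good: 4 to 5 mm lift per twist of 1.2 to 1.3 rad, evenly blended). Loose once it has risen 36 mm, out of the block at 70 mm.
- bar_mid (a point): Aluminium flat bar, 110 (own x, along the channel) x 50 x 8 mm, 0.12 kg, lying in the channel before the guard; this point is its centre.
- stick_grip (a point): Centre of the upright fin handle of the wooden push stick (0.16 kg, lying fin up). Fin 60 mm long (own x), 18 mm thick (own y), 40 mm high; this point is 34 mm above the stick's underside. Own +x points to the nose. The stick is a bar 190 x 30 x 14 mm reaching from 40 mm behind this point to the nose 150 mm ahead of it.
- stick_tip (a point): middle of the push stick's nose end, 7 mm above its underside
- tray: Grey steel tray, fixed, open on top, 120 (own x) x 180 (own y) mm, 35 mm high, walls and floor 4 to 5 mm; origin at the centre of its underside
- oil: bystander: oil can standing upright, 56 mm diameter, 130 mm high; origin at its foot
- wrench: bystander: steel wrench lying along its own x, about 160 mm long
- hammer: bystander: hammer lying along its own x, about 260 mm long
- jar: bystander: amber glass jar, 70 mm diameter, 80 mm high; origin at its foot
Mind the look-alikes: they are no part of the job. Leave any black look-alike of the part that bears stick_grip alone.

How it is judged:
On the way, in this order (a step that is already met when the one before it is completed fails the run):
1. the pin is drawn clear of the stop block, which sits in its seat (z of pin_grip in the frame of shear above 0.187 m and value of joint stop_block below 0.003 m), for 0.1 s.
2. the pin is in the tray, let go (x of pin_grip in the frame of tray between -0.075 and 0.075 m and y of pin_grip in the frame of tray between -0.105 and 0.105 m and height (world z) of pin_grip below 0.11 m and contact force between pin and the fingers below 0.1 N and contact force between pin and tray above 0.3 N), for 0.1 s.
3. the bar goes under the guard with the push stick behind it (contact force between stick and bar above 0.1 N and x of bar_mid in the frame of shear between 0 and 0.13 m), for 0.02 s.
4. the bar's tail is past the guard (x of bar_mid in the frame of shear above 0.135 m), for 0.1 s.
At the end, for the whole second after the job is handed in: Pin in the tray; stop block seated (within 3 mm); bar on the outfeed bed, its centre 135 to 240 mm past the shear's origin along the feed, straight within 0.2 rad; stick out of the guard, down on bed or bench; all released and at rest (x of pin_grip in the frame of tray between -0.075 and 0.075 m and y of pin_grip in the frame of tray between -0.105 and 0.105 m and height (world z) of pin_grip below 0.11 m and contact force between pin and tray above 0.3 N and value of joint stop_block below 0.003 m and x of bar_mid in the frame of shear between 0.135 and 0.24 m and z of bar_mid in the frame of shear between 0.018 and 0.035 m and angle between the x axis of bar_mid and the x axis of shear, either way round below 0.2 rad and (x of stick_tip in the frame of shear below -0.01 m or y of stick_tip in the frame of shear above 0.07 m or y of stick_tip in the frame of shear below -0.07 m or x of stick_tip in the frame of shear above 0.26 m) and height (world z) of stick_grip below 0.09 m and linear speed of each of stick, bar, pin below 0.02 m/s); the robot touches nothing.
It fails at once if the stop block is lifted more than 8 mm out of its seat (value of joint stop_block above 0.008 m).
It fails at once if the fingers push the bar (contact force between the fingers and bar above 1 N).
It fails at once if a bystander is moved more than 30 mm (distance of any of oil, wrench, hammer, jar from where it was at the start of the episode above 0.03 m).
It also fails if it takes over 72 s, if anything falls off the work surface, if the arm or the gripper's body presses on something with over 40 N, if the wrist force passes 120 N, or if a joint passes its speed limit or range.

ROBOT

A 6-joint arm with a two-finger parallel gripper is mounted at the origin on the work surface. World frame = base frame: x ahead of the robot, y to its left, z up, the work surface at z = 0. Lengths are in m, angles in rad, forces in N, time in s.
With the tool pointing down it reaches from about 0.3 to 0.825 m from the base axis. Payload 5.4 kg.
Tool frame: the origin (TCP) lies at the very end of the fingers, on their centre line; the grasp point (between the pads) lies 19 mm behind it; x points along the fingers, y is the direction in which the jaws open and shut, and the axes are right-handed (so a half turn about x gives the same grasp; the last joint's range is limited). The gripper opens to 92 mm and grips with 3 to 60 N. Pads are 20 mm wide; open, the fingers measure 128 mm over their backs; the gripper's body (75 mm by 189 mm) begins 69 mm behind the grasp point.
Start: joints at [-1.346, 0.158, 1.597, -0, 1.386, -0.21], TCP at [0.242, -0.521, 0.215] pointing down, gripper open.
Joint ranges: [-2.91, 2.91], [-0.94, 2.29], [0.18, 2.7], [-1.29, 4.43], [0.17, 2.64], [-3, 3]. Speed limits (rad/s): [2.57, 2.57, 3.14, 3.14, 3.14, 3.14].

INTERFACE

Orientations are given as a rotation vector (axis times angle).
In Python, from bench import telemetry, vision, order, nets gives the robot as it stands. The module is installed in compiled form; this text tells all that it offers.
- The arm moves only by the shell command python3 -m jog 'ROWS' [FORCE]. ROWS is JSON, a list of rows, each a list of 3 entries, a list of its own where there are three numbers: the opening, from 0 (shut) to 1 (fully open), then the shift along the tool's x, y, z in cm, then the turn about the tool's x in rad. A call has 1 to 5 rows; each row shifts and turns the commanded pose from where the row before left it, along the tool's axes as they then stand; what a row does not reach is not made up. A row lasts 1/10 s, in which the tool goes at most 50 mm and 8.59 degrees, less where a joint would pass 70% of its speed; a pose out of reach is approached as far as the arm can. A call is refused whole if a number of a shift passes 5 or a number of a turn 0.15, either way. A call with a gripper value outside its range is refused whole. The fingers move at their own pace and stop on an object; FORCE is the grip in N (left out, the last holds). Time passes only in rows, so rows that do not move let the fingers close. It gives the time, the measured TCP pose, the force and the opening at its end, in the units of the state.
- telemetry.get_state(): the state, without advancing time (a new reading comes with each control period).
- vision.snapshot(name): name is "scene" or "side" or "wrist"; returns the picture (420x560x3 uint8, blue, green, red); there is no depth.
- vision.camera_model(name): a dict with "intrinsics" (3x3 intrinsics, pixels), "R" (3x3) and "t" (3): a world point X has camera coordinates R X + t; the wrist camera has in their place "mount" (4x4, takes a point from camera to tool coordinates, whose origin is the TCP and whose axes are the tool frame's). Camera axes: x right, y down, z forward; pixel columns grow to the right and rows downward; lengths in m; the calibration is good to about 2 mm. The wrist camera is an equidistant fisheye: a pixel r from the principal point sees the ray r / f radians off the axis. A picture is of the moment at which its call begins: read the wrist's pose just before it. camera_model takes no time and is no camera call.
- order.job_done(): hands the job in, once; it reports no verdict.
Trained networks look in the newest picture that a camera, given by its name, has taken for a name from the list of things; names that differ only in an ending like _2 or _b are one class to them, and where a whole thing is asked for, a point or a joint stands for the part that bears it (a point fixed in the world has none). Each returns a list of dicts, best first, with "conf" (0 to 1); they miss things now and then, are a little off and sometimes report something else, mostly with a low value. They report only what shows in the picture. A call takes as long as a camera call. They do not tell look-alikes from the thing itself.
- nets.search_frame(target, camera): "rect" ([left, top, right, bottom] as shares, 0 to 1, of the picture: columns of its width, rows of its height, round what is visible of it).
The state is a dict: "clock": time; "qpos": joint angles; "qvel": joint speeds; "tau": joint torques, N m; "tool_pos": TCP position; "tcp_rot": TCP orientation; "contact_force": force on the tool from outside, world axes, zero at the start; "moment": the same for the moment, N m; "opening": opening from 0.0 (shut) to 1.0 (fully open).
Only numpy, scipy, OpenCV 4.12 (cv2) and the standard library are available. Lean on these libraries where they do the work, as an engineer would, in place of code of your own. Each camera call takes 0.05 s, during which the arm holds its last target.

## Working session

There is one attempt and no reset: what is moved stays moved. The work goes in short steps, Python scripts to look and compute and a shell command to move; the robot and the scene stay as the last step left them, time stands still between calls to the robot, and variables do not carry over. Pictures are saved under pics/ and viewed, and the job is handed in when it is done.

```bash
mkdir -p pics; ls; python3 - <<'E'
from bench import telemetry, vision, order, nets
import cv2
s=telemetry.get_state(); print(s)
for n in("scene","side","wrist"):
    im=vision.snapshot(n); cv2.imwrite(f"pics/{n}0.png",im)
    m=vision.camera_model(n); print(n,{k:v for k,v in m.items()})
E
```

```text
pics
{'clock': 0.0, 'qpos': array([-1.34608508e+00,  1.59048740e-01,  1.59823629e+00,  7.38711859e-06,
        1.38617085e+00, -2.10096157e-01]), 'qvel': array([-4.06478295e-05,  1.01278958e-03,  1.48408206e-03,  2.39016534e-03,
        2.85271616e-04, -5.33187584e-04]), 'tau': array([-1.14987815e-03, -3.85572982e+01, -3.22105622e+01,  7.00680795e-02,
        3.80580418e-02, -1.51642585e-04]), 'tool_pos': array([ 0.24205379, -0.52088375,  0.21361705]), 'tcp_rot': array([ 1.98160421,  0.43961682, -1.98161711]), 'contact_force': array([0.71368188, 0.19143873, 0.18186189]), 'moment': array([-0.04966074,  0.01466371, -0.0348377 ]), 'opening': 1.0026478799227858}
scene {'intrinsics': array([[401.78651251,   0.        , 276.98346928],
       [  0.        , 401.78651251, 213.12854981],
       [  0.        ,   0.        ,   1.        ]]), 'R': array([[-0.87339029,  0.48674464, -0.01640321],
       [ 0.29953894,  0.51031099, -0.8061384 ],
       [-0.3840128 , -0.70898685, -0.59149963]]), 't': array([ 0.46729498, -0.07538221,  1.13124848])}
side {'intrinsics': array([[429.82947721,   0.        , 279.21369729],
       [  0.        , 429.82947721, 214.20908883],
       [  0.        ,   0.        ,   1.        ]]), 'R': array([[-0.93509668, -0.35392368, -0.01822733],
       [-0.22432117,  0.63092568, -0.7427064 ],
       [ 0.27436147, -0.69041351, -0.66936908]]), 't': array([0.50533001, 0.19072274, 1.15451341])}
wrist {'intrinsics': array([[325.1922621 ,   0.        , 276.58893866],
       [  0.        , 325.1922621 , 215.83817503],
       [  0.        ,   0.        ,   1.        ]]), 'mount': array([[-1.87353457e-04, -2.85839069e-01,  9.58277617e-01,
        -1.70548282e-01],
       [ 9.99999981e-01, -1.02124418e-04,  1.65048523e-04,
         4.34829619e-04],
       [ 5.06862283e-05,  9.58277630e-01,  2.85839082e-01,
        -8.22729720e-02],
       [ 0.00000000e+00,  0.00000000e+00,  0.00000000e+00,
         1.00000000e+00]])}
```

View pics/scene0.png

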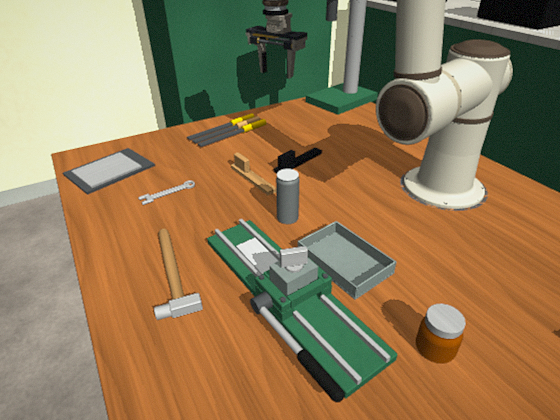

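View pics/side0.png

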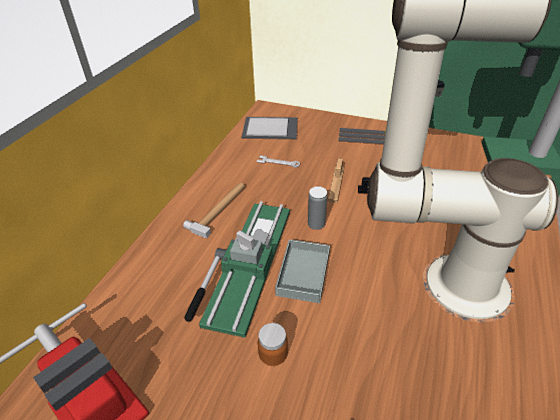

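View pics/wrist0.png

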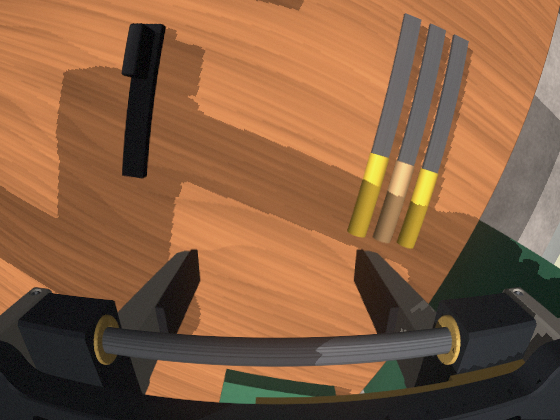

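Scene: the shear is at the centre with the pin head at (293,258). The wooden stick is at (250,172) and the black look-alike at (300,158). The tray is at (345,260), the oil can at (288,195) and the bar at (250,252). I'll zoom in for corner positions.

```bash
python3 - <<'E'
import cv2
a=cv2.imread("pics/scene0.png"); b=cv2.imread("pics/side0.png")
def crop(im,x0,y0,w,h,k,f): cv2.imwrite(f,cv2.resize(im[y0:y0+h,x0:x0+w],None,fx=k,fy=k,interpolation=cv2.INTER_CUBIC))
crop(a,200,210,200,190,4,"pics/c1.png") if 0 else crop(a,200,210,200,150,4,"pics/c1.png")
crop(b,190,190,150,150,4,"pics/c2.png")
crop(a,220,140,110,60,7,"pics/c3.png")
crop(a,220,340,200,60,4,"pics/c4.png")
E
```

```text
(no output)
```

View pics/c1.png

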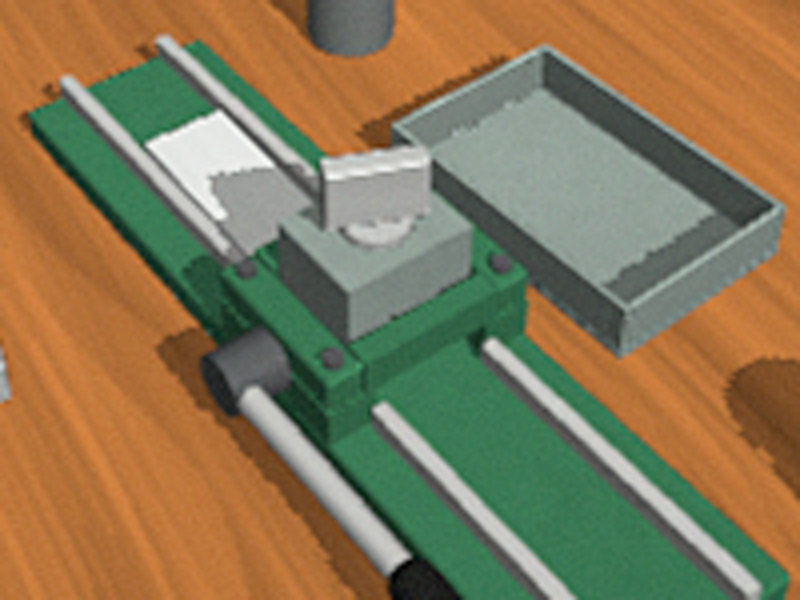

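View pics/c2.png

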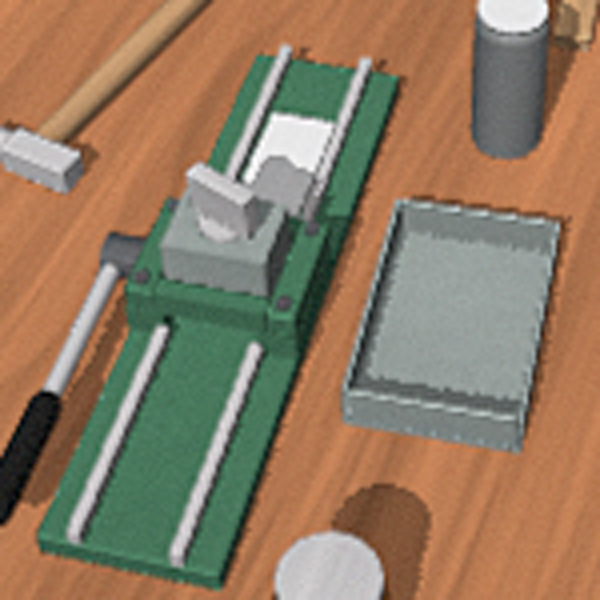

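View pics/c3.png

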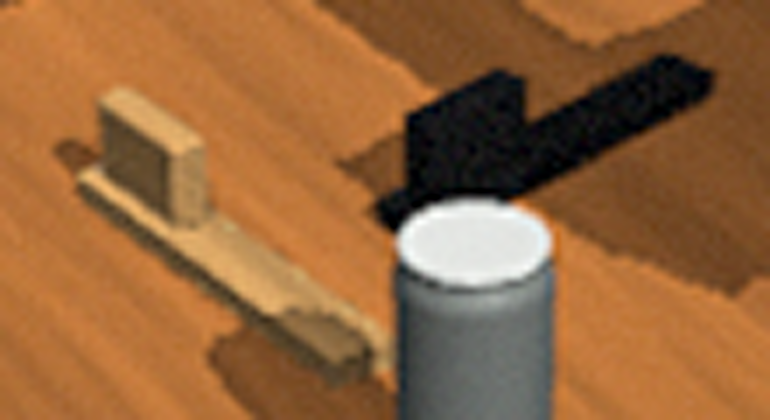

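View pics/c4.png

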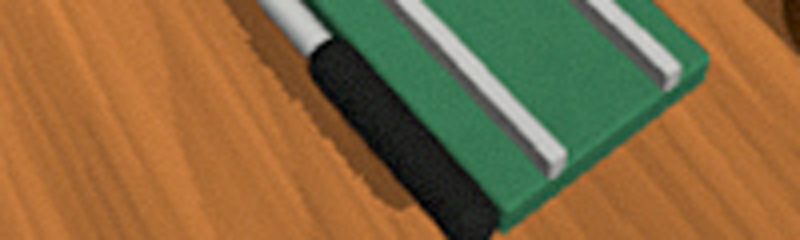

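```bash
cat > h.py <<'E'
import numpy as np
from bench import vision
from scipy.optimize import least_squares
from scipy.spatial.transform import Rotation as Ro
M={n:vision.camera_model(n) for n in("scene","side")}
def proj(n,X):
    m=M[n];c=np.asarray(X)@m["R"].T+m["t"];p=c@m["intrinsics"].T
    return p[...,:2]/p[...,2:]
def back(n,uv,z):
    m=M[n];d=m["R"].T@np.linalg.inv(m["intrinsics"])@np.array([*uv,1]);C=-m["R"].T@m["t"]
    return C+d*(z-C[2])/d[2]
def fit(obs,x0):  # obs: (cam,uv,local xyz); returns x,y,yaw on bench
    def f(p):
        R=Ro.from_euler('z',p[2]).as_matrix();r=[]
        for n,uv,L in obs: r+=list(proj(n,R@np.array(L)+[p[0],p[1],0])-uv)
        return r
    s=least_squares(f,x0,loss='soft_l1');return s.x,np.abs(s.fun).reshape(-1,2).max(1)
E
cat > m1.py <<'E'
from h import *
import cv2
c1=lambda u,v:(200+u/4,210+v/4); c2=lambda u,v:(190+u/4,190+v/4); c4=lambda u,v:(220+u/4,340+v/4)
T=.02
o=[("scene",c1(30,115),(-.22,-.06,T)),("scene",c1(203,42),(-.22,.06,T)),("scene",c4(705,55),(.25,.06,T)),("scene",c4(500,215),(.25,-.06,T)),
("side",c2(263,57),(-.22,-.06,T)),("side",c2(400,76),(-.22,.06,T)),("side",c2(40,540),(.25,-.06,T)),("side",c2(222,575),(.25,.06,T))]
for cam in("scene","side"): print(cam,fit([q for q in o if q[0]==cam],[.5,0,1.5]))
S,r=fit(o,[.5,0,1.5]);print("shear",S,r)
T=.035
o=[("scene",c1(545,48),(.06,-.09,T)),("scene",c1(395,127),(-.06+.12,-.09,T))]
for n,L in(("scene",[c1(545,48),c1(395,127),c1(622,308),c1(783,210)]),("side",[c2(560,222),c2(400,200),c2(345,408),c2(520,440)])):
    P=np.array([back(n,p,T)[:2] for p in L]);print("tray",n,P.round(4).tolist(),P.mean(0),np.linalg.norm(np.diff(P,axis=0),axis=1))
R=Ro.from_euler('z',S[2]).as_matrix();g=R@[.035,0,0]+[S[0],S[1],0];print("guardmid",g)
for n,L in(("scene",[c1(325,170),c1(430,156)]),("side",[c2(195,170),c2(253,207)])):
    P=np.array([back(n,p,.132)[:2] for p in L]);d=P[1]-P[0];print("pin",n,P.mean(0),np.linalg.norm(d),np.arctan2(d[1],d[0]))
for n in("scene","side"): print("gproj",n,proj(n,g+[0,0,.132]))
for n,L in(("scene",(288,176)),("side",(318,193))): print("oil",n,back(n,L,.13))
b=cv2.imread("pics/side0.png");cv2.imwrite("pics/c5.png",cv2.resize(b[145:235,290:410],None,fx=6,fy=6,interpolation=cv2.INTER_CUBIC))
E
python3 m1.py
```

```text
scene (array([0.58347517, 0.11074796, 1.67209694]), array([1.70415719, 1.78318095, 1.48660095, 0.14750083]))
side (array([0.5781967 , 0.11253559, 1.68129398]), array([0.98635428, 0.92647642, 0.57919377, 1.06177619]))
shear [0.58205016 0.1111187  1.67489935] [1.67629454 1.82515146 2.48636836 1.14928497 1.52239593 0.54062557
 2.23137465 1.37024359]
tray scene [[0.3843, 0.0185], [0.4985, 0.0352], [0.4744, 0.2063], [0.3593, 0.1933]] [0.42913017 0.11333919] [0.11545043 0.17283241 0.11579938]
tray side [[0.3793, 0.0151], [0.4939, 0.0328], [0.4642, 0.2211], [0.3513, 0.2069]] [0.42217443 0.11899127] [0.1160172  0.19064691 0.11373124]
guardmid [0.57841313 0.14592922 0.        ]
pin scene [0.5795671  0.14903825] 0.04841650927932574 2.811459515083768
pin side [0.57328788 0.15125861] 0.052780562651698865 2.7863954570628957
gproj scene [294.09088059 249.5383336 ]
gproj side [244.95427427 235.24198   ]
oil scene [ 0.45594136 -0.08463188  0.13      ]
oil side [ 0.4500961  -0.08707525  0.13      ]
```

View pics/c5.png

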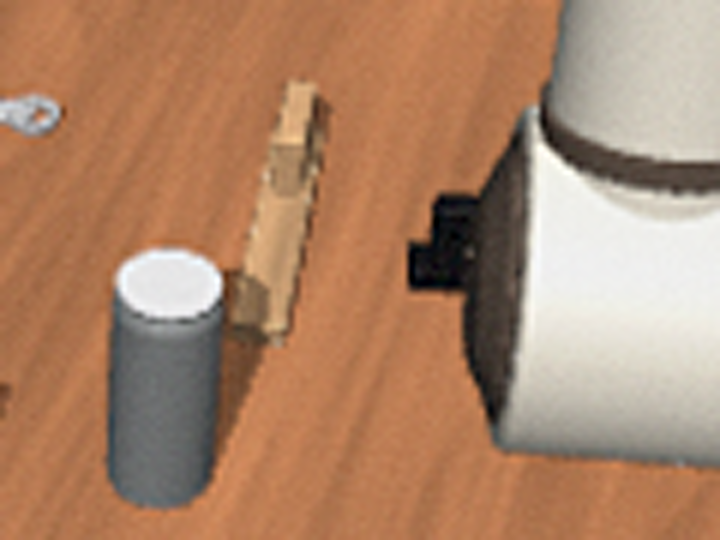

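Look-alikes:
- **Push stick:** the wooden stick with a tan fin at scene (243,163) against the black one at (287,158). I choose the wooden one, and the close crop c3 shows it clearly.
- **Tray:** the grey open tray at (345,260) against the flat black-rimmed plate at (108,168). I choose the open tray.
- **Pin:** only one, at (293,256).

Next I measure the stick and the tool yaw.

```bash
cat > m2.py <<'E'
from h import *
from bench import telemetry
c3=lambda u,v:(220+u/7,140+v/7); c5=lambda u,v:(290+u/6,145+v/6)
# fin top corners rear-left.. ; local frame stick: x nose; origin under grip
Z=.054
for n,L in(("scene",[c3(110,91),c3(195,154)]),("side",[c5(303,83),c5(290,147)])):
    P=np.array([back(n,p,Z)[:2] for p in L]);d=P[1]-P[0];print("fin",n,P.mean(0),np.linalg.norm(d),np.arctan2(d[1],d[0]))
for n,p in(("side",c5(257,335)),("scene",c3(365,360))): print("nose",n,back(n,p,.012))
for n,L in(("scene",[(236,245.7),(255.5,238)]),("side",[(258.5,218.5),(273.5,221)])):
    P=np.array([back(n,p,.028)[:2] for p in L]);print("bar rear",n,P,P.mean(0),np.linalg.norm(P[1]-P[0]))
s=telemetry.get_state();R=Ro.from_rotvec(s["tcp_rot"]).as_matrix();print(R.round(3),"yaw of tool y",np.arctan2(R[1,1],R[0,1]))
E
python3 m2.py
```

```text
fin scene [ 0.45526039 -0.35352933] 0.06857229479223459 1.6764494053862142
fin side [ 0.45042459 -0.35320968] 0.06442769174452659 1.7134054840139916
nose side [ 0.43007391 -0.20458837  0.012     ]
nose scene [ 0.43542988 -0.20561742  0.012     ]
bar rear scene [[ 0.62222045 -0.03070076]
 [ 0.57247911 -0.03271882]] [ 0.59734978 -0.03170979] 0.04978226825371948
bar rear side [[ 0.61887062 -0.02832776]
 [ 0.5711675  -0.033314  ]] [ 0.59501906 -0.03082088] 0.0479630132241086
[[-0.     0.421 -0.907]
 [ 0.001 -0.907 -0.421]
 [-1.    -0.001 -0.   ]] yaw of tool y -1.1359810776708246
```

```bash
cat > plan.py <<'E'
import sys
from h import *
from bench import telemetry
# plan.py x y z yaw n : rows in tool axes (cm), turn about tool x
def plan(x,y,z,yaw,n):
    s=telemetry.get_state();R=Ro.from_rotvec(s["tcp_rot"]).as_matrix();p=s["tool_pos"]
    y0=np.arctan2(R[1,1],R[0,1]);dy=(yaw-y0+np.pi)%(2*np.pi)-np.pi
    D=(np.array([x,y,z])-p)*100/n
    print("t",s["clock"],"p",p.round(4),"yaw",round(y0,3),"F",s["contact_force"].round(1),"M",s["moment"].round(2),"open",round(s["opening"],3),"q",s["qpos"].round(2))
    for k in range(n):
        a=y0+dy*k/n
        ty=np.array([np.cos(a),np.sin(a)]);tz=np.array([np.sin(a),-np.cos(a)])  # x down, z=x cross y
        print(f"[1,[{-D[2]:.2f},{D[:2]@ty:.2f},{D[:2]@tz:.2f}],{-dy/n:.3f}]")
if __name__=="__main__":
    a=list(map(float,sys.argv[1:5]));plan(*a,int(sys.argv[5]))
E
python3 plan.py .578 .148 .20 1.23 20
```

```text
t 0.15 p [ 0.2421 -0.5211  0.2139] yaw -1.136 F [-0.3 -0.2  0.5] M [-0.   -0.01 -0.06] open 1.001 q [-1.35  0.16  1.6   0.    1.39 -0.21]
[1,[0.07,-2.33,-2.93],-0.118]
[1,[0.07,-1.96,-3.19],-0.118]
[1,[0.07,-1.57,-3.40],-0.118]
[1,[0.07,-1.16,-3.56],-0.118]
[1,[0.07,-0.73,-3.67],-0.118]
[1,[0.07,-0.30,-3.73],-0.118]
[1,[0.07,0.15,-3.74],-0.118]
[1,[0.07,0.59,-3.70],-0.118]
[1,[0.07,1.02,-3.60],-0.118]
[1,[0.07,1.44,-3.46],-0.118]
[1,[0.07,1.83,-3.26],-0.118]
[1,[0.07,2.21,-3.02],-0.118]
[1,[0.07,2.55,-2.74],-0.118]
[1,[0.07,2.85,-2.42],-0.118]
[1,[0.07,3.12,-2.07],-0.118]
[1,[0.07,3.34,-1.69],-0.118]
[1,[0.07,3.52,-1.28],-0.118]
[1,[0.07,3.64,-0.85],-0.118]
[1,[0.07,3.72,-0.42],-0.118]
[1,[0.07,3.74,0.02],-0.118]
```

```bash
python3 -m jog '[[1,[0,-2.3,-2.9],-0.118],[1,[0,-2,-3.2],-0.118],[1,[0,-1.6,-3.4],-0.118],[1,[0,-1.2,-3.6],-0.118],[1,[0,-0.7,-3.7],-0.118]]'
python3 -m jog '[[1,[0,-0.3,-3.7],-0.118],[1,[0,0.15,-3.7],-0.118],[1,[0,0.6,-3.7],-0.118],[1,[0,1,-3.6],-0.118],[1,[0,1.4,-3.5],-0.118]]'; python3 plan.py .578 .148 .20 1.23 10
```

```text
clock: 0.65
tool_pos: [0.3267, -0.3519, 0.2143]
tcp_rot: [1.596, 0.903, -1.596]
contact_force: [0.1, 0.1, 0.7]
opening: 0.998
clock: 1.15
tool_pos: [0.4103, -0.185, 0.2145]
tcp_rot: [1.173, 1.232, -1.173]
contact_force: [-0.2, -0.9, 0.2]
opening: 1.003
t 1.15 p [ 0.4103 -0.185   0.2145] yaw 0.049 F [-0.2 -0.9  0.2] M [-0.05 -0.04 -0.05] open 1.003 q [-0.69 -0.18  1.93  0.    1.39 -0.74]
[1,[0.14,1.84,-3.24],-0.118]
[1,[0.14,2.21,-3.01],-0.118]
[1,[0.14,2.55,-2.72],-0.118]
[1,[0.14,2.85,-2.41],-0.118]
[1,[0.14,3.11,-2.05],-0.118]
[1,[0.14,3.33,-1.67],-0.118]
[1,[0.14,3.51,-1.27],-0.118]
[1,[0.14,3.63,-0.85],-0.118]
[1,[0.14,3.71,-0.41],-0.118]
[1,[0.14,3.73,0.03],-0.118]
```

```bash
python3 -m jog '[[1,[0.1,1.84,-3.24],-0.118],[1,[0.1,2.2,-3],-0.118],[1,[0.1,2.55,-2.7],-0.118],[1,[0.2,2.85,-2.4],-0.118],[1,[0.2,3.1,-2.05],-0.118]]' >/dev/null
python3 -m jog '[[1,[0.2,3.3,-1.7],-0.118],[1,[0.2,3.5,-1.3],-0.118],[1,[0.2,3.6,-0.85],-0.118],[1,[0.2,3.7,-0.4],-0.118],[1,[0,3.7,0],-0.118]]'>/dev/null; python3 -m jog '[[1,[0,0,0],0]]' ; python3 plan.py .578 .148 .20 1.23 1; python3 - <<'E'
from bench import vision
import cv2
cv2.imwrite("pics/w1.png",vision.snapshot("wrist"))
E
```

```text
clock: 2.25
tool_pos: [0.5787, 0.1482, 0.1988]
tcp_rot: [0.269, 1.555, -0.267]
contact_force: [-0.9, -0.9, 0.5]
opening: 0.999
t 2.25 p [0.5787 0.1482 0.1988] yaw 1.23 F [-0.9 -0.9  0.5] M [-0.02 -0.15  0.01] open 0.999 q [ 0.05  0.23  1.55  0.    1.37 -1.18]
[1,[-0.12,-0.05,-0.06],-0.000]
```

View pics/w1.png

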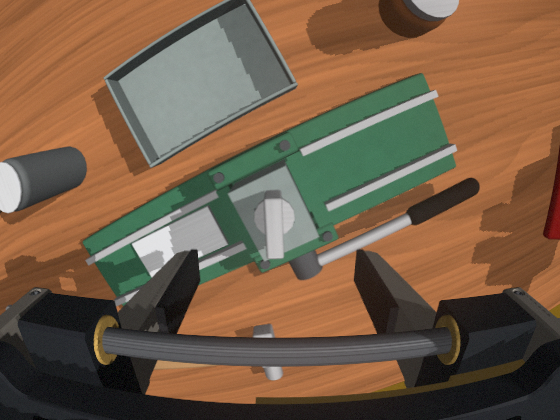

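```bash
cat >> h.py <<'E'
W=vision.camera_model("wrist")
def wback(uv,z,pos,rot):
    K=W["intrinsics"];d=(np.array(uv)-K[:2,2])/K[0,0];r=np.hypot(*d)
    v=np.array([*(d/r*np.sin(r)),np.cos(r)]) if r>1e-9 else np.array([0,0,1.])
    R=Ro.from_rotvec(rot).as_matrix();C=R@W["mount"][:3,3]+pos;v=R@W["mount"][:3,:3]@v
    return C+v*(z-C[2])/v[2]
def wproj(X,pos,rot):
    R=Ro.from_rotvec(rot).as_matrix();X=R.T@(np.array(X)-pos);c=W["mount"][:3,:3].T@(X-W["mount"][:3,3])
    t=np.arctan2(np.hypot(c[0],c[1]),c[2]);K=W["intrinsics"];return K[:2,2]+K[0,0]*t*c[:2]/np.hypot(c[0],c[1])
E
python3 - <<'E'
import cv2
a=cv2.imread("pics/w1.png");cv2.imwrite("pics/w1c.png",cv2.resize(a[135:285,200:350],None,fx=4,fy=4,interpolation=cv2.INTER_CUBIC))
E
```

```text
(no output)
```

View pics/w1c.png

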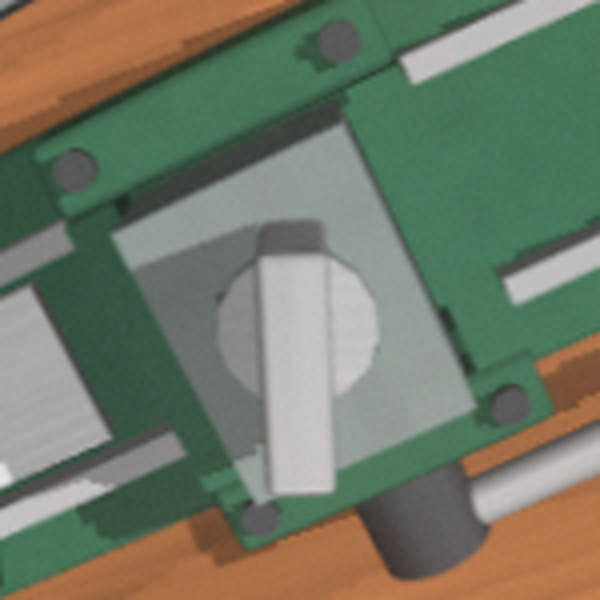

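```bash
python3 - <<'E'
from h import *
p=np.array([.5787,.1482,.1988]);rot=[.269,1.555,-.267]
c=lambda u,v:(200+u/4,135+v/4)
T=np.array([wback(c(*q),.132,p,rot)[:2] for q in[(260,254),(328,254),(335,492),(270,494)]])
print(T.mean(0),T.round(4).tolist()); d=T[0]+T[1]-T[2]-T[3];print("plate yaw",np.arctan2(d[1],d[0]),np.linalg.norm(d)/2,np.linalg.norm(T[0]-T[1]))
print("collar",wback(c(298,330),.098,p,rot))
B=np.array([wback(c(*q),.092,p,rot)[:2] for q in[(113,235),(345,122),(475,408)]]);print("block",(B[0]+B[2])/2,np.linalg.norm(B[0]-B[1]),np.linalg.norm(B[1]-B[2]),np.arctan2(*(B[1]-B[0])[::-1]))
E
```

```text
[0.58022317 0.14673519] [[0.5548, 0.1482], [0.5591, 0.1602], [0.6055, 0.1455], [0.6015, 0.1331]]
plate yaw 2.831763559003611 0.04885465016842144 0.01276036274190463
collar [0.58084057 0.14624513 0.098     ]
block [0.58098749 0.14600783] 0.0565226610957161 0.07187859145292294 1.6824286946961649
```

```bash
python3 plan.py .5805 .1463 .1015 1.261 4
```

```text
t 2.3 p [0.5781 0.1463 0.1988] yaw 1.226 F [ 0.1 -0.5  0.2] M [-0.01 -0.14  0.01] open 0.999 q [ 0.05  0.23  1.55 -0.    1.37 -1.18]
[1,[2.43,0.02,0.06],-0.009]
[1,[2.43,0.02,0.06],-0.009]
[1,[2.43,0.02,0.06],-0.009]
[1,[2.43,0.02,0.06],-0.009]
```

```bash
python3 - <<'E'
from h import *
from bench import telemetry
import cv2
for i in range(4):
    s=telemetry.get_state();print(s["clock"],s["tool_pos"].round(4),s["tcp_rot"].round(3),s["qpos"].round(4)[[0,1,2]])
    im=vision.snapshot("wrist")
s=telemetry.get_state();print(s["clock"],s["tool_pos"].round(4),s["tcp_rot"].round(3))
cv2.imwrite("pics/w2.png",cv2.resize(im[135:285,200:350],None,fx=4,fy=4,interpolation=cv2.INTER_CUBIC))
E
```

```text
2.3 [0.5781 0.1463 0.1988] [ 0.27   1.555 -0.271] [0.0455 0.2255 1.5516]
2.35 [0.5778 0.1451 0.199 ] [ 0.271  1.555 -0.273] [0.0437 0.224  1.553 ]
2.4 [0.5777 0.1444 0.1992] [ 0.272  1.554 -0.274] [0.0424 0.223  1.5537]
2.45 [0.5778 0.144  0.1994] [ 0.273  1.554 -0.274] [0.0417 0.2224 1.554 ]
2.5 [0.5778 0.1438 0.1995] [ 0.273  1.554 -0.274]
```

View pics/w2.png

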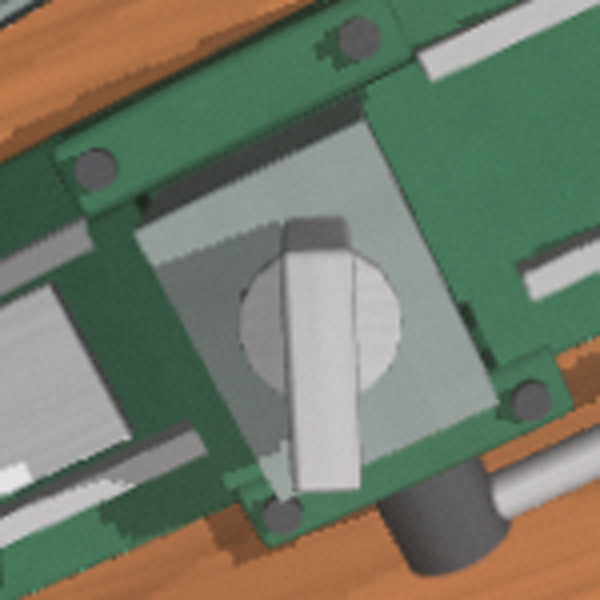

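```bash
python3 - <<'E'
from h import *
p=np.array([.5778,.1440,.1994]);rot=[.273,1.554,-.274]
c=lambda u,v:(200+u/4,135+v/4)
T=np.array([wback(c(*q),.132,p,rot)[:2] for q in[(283,252),(353,250),(360,488),(295,490)]])
print(T.mean(0)); d=T[0]+T[1]-T[2]-T[3];print("plate yaw",np.arctan2(d[1],d[0]),np.linalg.norm(d)/2,np.linalg.norm(T[0]-T[1]))
print("collar",wback(c(321,325),.098,p,rot))
B=np.array([wback(c(*q),.092,p,rot)[:2] for q in[(135,232),(364,121),(497,404)]]);print("block",(B[0]+B[2])/2,np.linalg.norm(B[0]-B[1]),np.linalg.norm(B[1]-B[2]),np.arctan2(*(B[1]-B[0])[::-1]))
E
python3 plan.py .5802 .1465 .1015 1.255 4
```

```text
[0.5804424  0.14704187]
plate yaw 2.8347095808729694 0.048711740995813956 0.013165155363101446
collar [0.58073497 0.14688373 0.098     ]
block [0.58118495 0.14648613] 0.055718442691524435 0.07179011617085217 1.6756656320927912
t 2.5 p [0.5778 0.1438 0.1995] yaw 1.222 F [0.2 0.5 0.1] M [ 0.03 -0.14  0.02] open 1.002 q [ 0.04  0.22  1.55 -0.    1.37 -1.18]
[1,[2.45,0.08,0.03],-0.008]
[1,[2.45,0.08,0.03],-0.008]
[1,[2.45,0.08,0.04],-0.008]
[1,[2.45,0.08,0.04],-0.008]
```

```bash
python3 -m jog '[[1,[2.5,0.09,0.05],-0.01],[1,[2.5,0.09,0.05],-0.01],[1,[2.5,0.08,0.05],-0.01],[1,[1.5,0.08,0.04],-0.01],[1,[0,0,0],0]]' 60 >/dev/null; python3 -m jog '[[1,[0,0,0],0]]'; python3 plan.py .5807 .1468 .1015 1.262 1
```

```text
clock: 3.1
tool_pos: [0.5815, 0.147, 0.1105]
tcp_rot: [0.242, 1.556, -0.241]
contact_force: [0.1, -0.5, 0.2]
opening: 0.998
t 3.1 p [0.5815 0.147  0.1105] yaw 1.263 F [ 0.1 -0.5  0.2] M [ 0.03 -0.16 -0.02] open 0.998 q [ 0.05  0.32  1.62 -0.    1.2  -1.22]
[1,[0.90,-0.05,-0.07],0.001]
```

```bash
python3 -m jog '[[1,[0.85,-0.02,-0.06],0],[0.1,[0,0,0],0],[0.1,[0,0,0],0],[0.1,[0,0,0],0],[0.1,[0,0,0],0]]' 60 ; python3 -m jog '[[0.1,[0,0,0],0],[0.1,[0,0,0],0],[0.1,[0,0,0],0]]'; python3 plan.py .5807 .1468 .1015 1.262 1
```

```text
clock: 3.6
tool_pos: [0.5807, 0.1475, 0.1015]
tcp_rot: [0.241, 1.557, -0.241]
contact_force: [0.1, 0.5, -0.0]
opening: 0.677
clock: 3.9
tool_pos: [0.5805, 0.1475, 0.1011]
tcp_rot: [0.241, 1.557, -0.241]
contact_force: [0.7, -0.2, 0.4]
opening: 0.413
t 3.9 p [0.5805 0.1475 0.1011] yaw 1.264 F [ 0.7 -0.2  0.4] M [ 0.01 -0.11  0.01] open 0.413 q [ 0.05  0.33  1.63 -0.    1.18 -1.22]
[1,[-0.04,-0.06,0.04],0.002]
```

```bash
python3 -m jog '[[0,[0,-0.06,0],0],[0,[0,0,0],0],[0,[0,0,0],0],[0,[0,0,0],0],[0,[0,0,0],0]]' 60; python3 plan.py .5807 .1468 .1015 1.262 1
```

```text
clock: 4.4
tool_pos: [0.5801, 0.1463, 0.1011]
tcp_rot: [0.24, 1.558, -0.242]
contact_force: [-1.4, -3.7, 1.1]
opening: 0.149
t 4.4 p [0.5801 0.1463 0.1011] yaw 1.264 F [-1.4 -3.7  1.1] M [-0.55  0.1  -0.  ] open 0.149 q [ 0.05  0.33  1.63 -0.    1.18 -1.22]
[1,[-0.04,0.06,0.04],0.002]
```

```bash
python3 -m jog '[[0,[0,-0.06,0.03],0.13],[0,[-0.05,0,0],0.13],[0,[-0.05,0,0],0.13],[0,[-0.05,0,0],0.13],[0,[-0.05,0,0],0.1]]'; python3 plan.py .5807 .1468 .1015 1.262 1
```

```text
clock: 4.9
tool_pos: [0.5793, 0.1462, 0.1014]
tcp_rot: [0.725, 1.448, -0.727]
contact_force: [1.0, -1.4, -7.8]
opening: 0.149
t 4.9 p [0.5793 0.1462 0.1014] yaw 0.64 F [ 1.  -1.4 -7.8] M [-0.35 -0.38  0.29] open 0.149 q [ 0.05  0.33  1.63 -0.    1.19 -0.59]
[1,[-0.01,0.15,0.03],-0.622]
```

```bash
python3 -m jog '[[0,[0,0,0],-0.14],[0,[-0.05,0,0],-0.14],[0,[-0.05,0,0],-0.14],[0,[-0.05,0,0],-0.14],[0,[-0.05,0,0],-0.14]]';python3 -m jog '[[0,[-0.05,0,0],-0.14],[0,[-0.05,0,0],-0.14],[0,[-0.05,0,0],-0.14],[0,[-0.05,0,0],-0.14]]'; python3 plan.py .5807 .1468 .1015 1.262 1
```

```text
clock: 5.4
tool_pos: [0.5794, 0.1465, 0.1029]
tcp_rot: [0.175, 1.566, -0.174]
contact_force: [2.7, 0.3, -8.7]
opening: 0.149
clock: 5.8
tool_pos: [0.5793, 0.1467, 0.1047]
tcp_rot: [-0.264, 1.557, 0.267]
contact_force: [2.1, 0.1, -10.8]
opening: 0.147
t 5.8 p [0.5793 0.1467 0.1047] yaw 1.909 F [  2.1   0.1 -10.8] M [ 0.19 -0.69 -0.33] open 0.147 q [ 0.05  0.32  1.63  0.    1.19 -1.86]
[1,[0.32,-0.04,0.13],0.647]
```

```bash
python3 -m jog '[[0,[0,0,0],0.14],[0,[-0.04,0,0],0.14],[0,[-0.05,0,0],0.14],[0,[-0.05,0,0],0.14],[0,[-0.05,0,0],0.14]]';python3 -m jog '[[0,[-0.05,0,0],0.14],[0,[-0.05,0,0],0.14],[0,[-0.05,0,0],0.14],[0,[-0.05,0,0],0.14]]'; python3 plan.py .5807 .1468 .1015 1.262 1;  python3 - <<'E'
from bench import vision
import cv2
im=vision.snapshot("side");cv2.imwrite("pics/s3.png",cv2.resize(im[210:290,200:300],None,fx=6,fy=6,interpolation=cv2.INTER_CUBIC))
E
```

```text
clock: 6.3
tool_pos: [0.5793, 0.1461, 0.1066]
tcp_rot: [0.291, 1.553, -0.292]
contact_force: [2.0, -1.1, -9.9]
opening: 0.151
clock: 6.7
tool_pos: [0.5791, 0.1458, 0.1083]
tcp_rot: [0.725, 1.448, -0.729]
contact_force: [1.6, -2.3, -10.0]
opening: 0.147
t 6.7 p [0.5791 0.1458 0.1083] yaw 0.639 F [  1.6  -2.3 -10. ] M [-0.56 -0.59  0.27] open 0.147 q [ 0.04  0.32  1.63 -0.    1.2  -0.59]
[1,[0.68,0.19,0.02],-0.623]
```

View pics/s3.png

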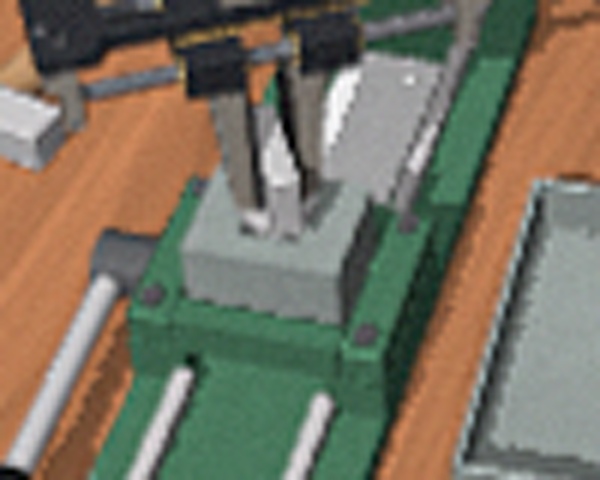

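```bash
python3 -m jog '[[0,[0,0,0],-0.14],[0,[-0.05,0,0],-0.14],[0,[-0.05,0,0],-0.14],[0,[-0.05,0,0],-0.14],[0,[-0.05,0,0],-0.14]]';python3 -m jog '[[0,[-0.05,0,0],-0.14],[0,[-0.05,0,0],-0.14],[0,[-0.05,0,0],-0.14],[0,[-0.05,0,0],-0.14]]'; python3 -m jog '[[0,[0,0,0],0.14],[0,[-0.05,0,0],0.14],[0,[-0.05,0,0],0.14],[0,[-0.05,0,0],0.14],[0,[-0.05,0,0],0.14]]';python3 -m jog '[[0,[-0.05,0,0],0.14],[0,[-0.05,0,0],0.14],[0,[-0.05,0,0],0.14],[0,[-0.05,0,0],0.14]]'; python3 plan.py .5807 .1468 .1015 1.262 1;  python3 - <<'E'
from bench import vision
import cv2
im=vision.snapshot("side");cv2.imwrite("pics/s4.png",cv2.resize(im[210:290,200:300],None,fx=6,fy=6,interpolation=cv2.INTER_CUBIC))
E
```

```text
clock: 7.25
tool_pos: [0.5794, 0.1464, 0.1109]
tcp_rot: [0.173, 1.566, -0.172]
contact_force: [2.5, -1.2, -10.4]
opening: 0.149
clock: 7.65
tool_pos: [0.5793, 0.1467, 0.1128]
tcp_rot: [-0.266, 1.556, 0.269]
contact_force: [2.1, -0.5, -11.2]
opening: 0.145
clock: 8.15
tool_pos: [0.5793, 0.1462, 0.1148]
tcp_rot: [0.289, 1.554, -0.29]
contact_force: [2.1, -0.9, -10.4]
opening: 0.146
clock: 8.55
tool_pos: [0.5792, 0.146, 0.1167]
tcp_rot: [0.724, 1.449, -0.727]
contact_force: [1.5, -1.4, -10.3]
opening: 0.146
t 8.55 p [0.5792 0.146  0.1167] yaw 0.642 F [  1.5  -1.4 -10.3] M [-0.47 -0.5   0.26] open 0.146 q [ 0.05  0.31  1.62 -0.    1.22 -0.6 ]
[1,[1.52,0.17,0.03],-0.620]
```

View pics/s4.png

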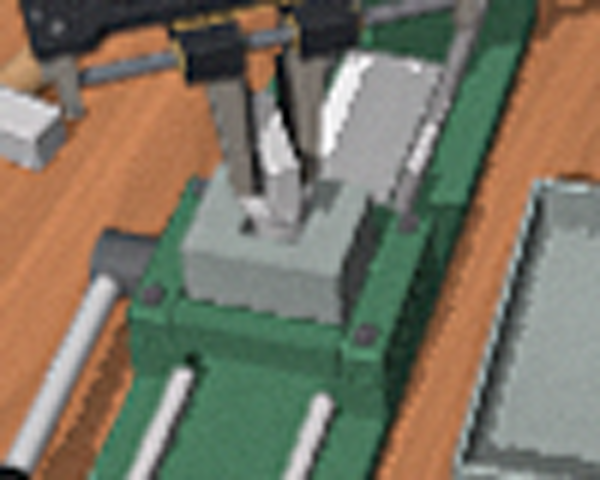

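The block is unchanged in the image (front bottom corner still at about (340,322) in the crop), and the pin has risen about 15 mm. I'll keep twisting.

```bash
python3 -m jog '[[0,[0,0,0],-0.14],[0,[-0.05,0,0],-0.14],[0,[-0.05,0,0],-0.14],[0,[-0.05,0,0],-0.14],[0,[-0.05,0,0],-0.14]]' | grep force;python3 -m jog '[[0,[-0.05,0,0],-0.14],[0,[-0.05,0,0],-0.14],[0,[-0.05,0,0],-0.14],[0,[-0.05,0,0],-0.14]]'| grep force; python3 -m jog '[[0,[0,0,0],0.14],[0,[-0.05,0,0],0.14],[0,[-0.05,0,0],0.14],[0,[-0.05,0,0],0.14],[0,[-0.05,0,0],0.14]]'| grep force;python3 -m jog '[[0,[-0.05,0,0],0.14],[0,[-0.05,0,0],0.14],[0,[-0.05,0,0],0.14],[0,[-0.05,0,0],0.14]]'| grep force; python3 plan.py .5807 .1468 .1015 1.262 1
python3 -m jog '[[0,[0,0,0],-0.14],[0,[-0.05,0,0],-0.14],[0,[-0.05,0,0],-0.14],[0,[-0.05,0,0],-0.14],[0,[-0.05,0,0],-0.14]]' | grep force;python3 -m jog '[[0,[-0.05,0,0],-0.14],[0,[-0.05,0,0],-0.14],[0,[-0.05,0,0],-0.14],[0,[-0.05,0,0],-0.14]]'| grep force; python3 -m jog '[[0,[0,0,0],0.14],[0,[-0.05,0,0],0.14],[0,[-0.05,0,0],0.14],[0,[-0.05,0,0],0.14],[0,[-0.05,0,0],0.14]]'| grep force;python3 -m jog '[[0,[-0.05,0,0],0.14],[0,[-0.05,0,0],0.14],[0,[-0.05,0,0],0.14],[0,[-0.05,0,0],0.14]]'| grep force; python3 plan.py .5807 .1468 .1015 1.262 1
```

```text
contact_force: [1.3, -0.0, -11.3]
contact_force: [1.5, -0.2, -9.4]
contact_force: [1.2, -1.5, -9.8]
contact_force: [1.6, -2.6, -8.8]
t 10.4 p [0.5797 0.1459 0.1254] yaw 0.644 F [ 1.6 -2.6 -8.8] M [-0.52 -0.53  0.21] open 0.147 q [ 0.04  0.3   1.62 -0.    1.23 -0.6 ]
[1,[2.39,0.14,-0.01],-0.618]
contact_force: [1.7, -0.0, -4.9]
contact_force: [-0.0, 0.5, -7.2]
contact_force: [0.3, -0.4, -4.4]
contact_force: [-1.4, 0.2, -1.6]
t 12.2 p [0.5799 0.1463 0.135 ] yaw 0.643 F [-1.4  0.2 -1.6] M [-0.22  0.21  0.02] open 0.147 q [ 0.05  0.29  1.61  0.    1.25 -0.6 ]
[1,[3.35,0.09,0.01],-0.619]
```

```bash
python3 -m jog '[[0,[-0.02,0,0],-0.14],[0,[-0.05,0,0],-0.14],[0,[-0.05,0,0],-0.14],[0,[-0.05,0,0],-0.14],[0,[-0.05,0,0],-0.14]]' | grep force;python3 -m jog '[[0,[-0.05,0,0],-0.14],[0,[-0.05,0,0],-0.14],[0,[-0.05,0,0],-0.14],[0,[-0.05,0,0],-0.14]]'| grep force; python3 -m jog '[[0,[-0.1,0,0],0],[0,[-0.1,0,0],0],[0,[-0.1,0,0],0]]'| grep force; python3 plan.py .5807 .1468 .1015 1.262 1;python3 - <<'E'
from bench import vision
import cv2
im=vision.snapshot("side");cv2.imwrite("pics/s5.png",cv2.resize(im[210:290,200:300],None,fx=6,fy=6,interpolation=cv2.INTER_CUBIC))
E
```

```text
contact_force: [-0.0, -0.3, -2.8]
contact_force: [-0.1, 0.0, -3.1]
contact_force: [-0.0, 0.7, -2.4]
t 13.4 p [0.5804 0.1464 0.1423] yaw 1.903 F [-0.   0.7 -2.4] M [ 0.08 -0.16 -0.03] open 0.147 q [ 0.05  0.28  1.6   0.    1.26 -1.86]
[1,[4.08,0.03,0.04],0.641]
```

View pics/s5.png

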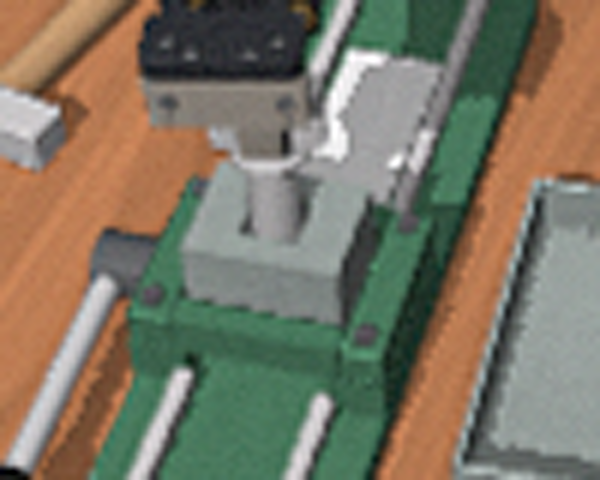

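The pin is loose and the block is seated; only the pin's weight is left on the tool. I'll lift it straight up.

```bash
python3 -m jog '[[0,[-0.4,0,0],0],[0,[-0.6,0,0],0],[0,[-0.6,0,0],0],[0,[-0.6,0,0],0],[0,[-0.6,0,0],0]]';python3 -m jog '[[0,[-0.6,0,0],0],[0,[-1,0,0],0],[0,[-1.5,0,0],0],[0,[-1.5,0,0],0],[0,[0,0,0],0]]'; python3 plan.py .426 .115 .2 1.9 1
```

```text
clock: 13.95
tool_pos: [0.5806, 0.1463, 0.171]
tcp_rot: [-0.261, 1.554, 0.261]
contact_force: [0.7, 0.6, -3.1]
opening: 0.153
clock: 14.45
tool_pos: [0.5823, 0.1464, 0.2201]
tcp_rot: [-0.262, 1.549, 0.261]
contact_force: [-0.1, 0.3, -3.3]
opening: 0.146
t 14.45 p [0.5823 0.1464 0.2201] yaw 1.904 F [-0.1  0.3 -3.3] M [ 0.12 -0.16  0.02] open 0.146 q [ 0.05  0.21  1.52 -0.    1.4  -1.86]
[1,[2.01,2.15,-15.80],0.004]
```

```bash
python3 -m jog '[[0,[0,0.5,-3.5],0.1],[0,[0,0.8,-4],0.1],[0,[0,1,-3.9],0],[0,[0,1,-3.2],0],[0,[0,0,-0.5],0]]';python3 -m jog '[[0,[2,0,0],0],[0,[2,0,0],0],[0,[2,0,0],0],[0,[2,0,0],0],[0,[0,0,0],0]]'; python3 plan.py .426 .115 .0831 1.7 1;python3 - <<'E'
from bench import vision
import cv2
im=vision.snapshot("side");cv2.imwrite("pics/s6.png",cv2.resize(im[170:330,180:360],None,fx=3.5,fy=3.5,interpolation=cv2.INTER_CUBIC))
E
```

```text
clock: 14.95
tool_pos: [0.4238, 0.1485, 0.2157]
tcp_rot: [-0.105, 1.57, 0.106]
contact_force: [0.4, -0.5, -3.9]
opening: 0.151
clock: 15.45
tool_pos: [0.4252, 0.1474, 0.1336]
tcp_rot: [-0.105, 1.574, 0.104]
contact_force: [-1.6, -0.2, -2.5]
opening: 0.144
t 15.45 p [0.4252 0.1474 0.1336] yaw 1.704 F [-1.6 -0.2 -2.5] M [ 0.03 -0.09  0.05] open 0.144 q [ 0.06 -0.09  2.02 -0.    1.22 -1.64]
[1,[5.05,-3.23,-0.35],0.004]
```

View pics/s6.png

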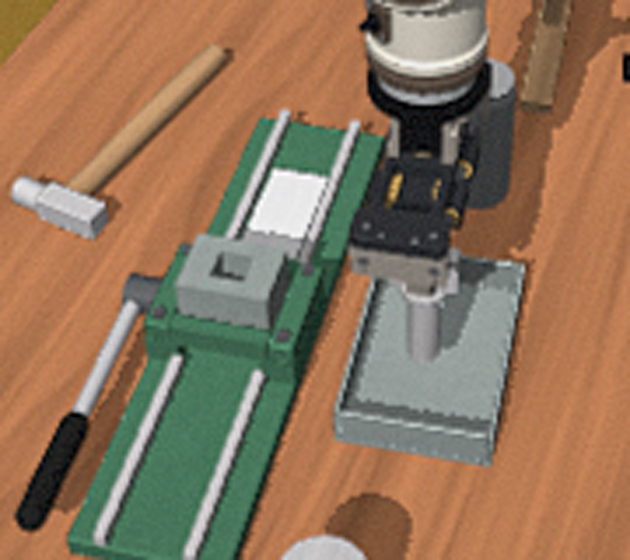

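```bash
python3 -m jog '[[0,[1,-1.6,-0.2],0],[0,[1.5,-1.6,-0.2],0],[0,[1.5,0,0],0],[0,[0.5,0,0],0],[0,[0,0,0],0]]'; python3 plan.py .426 .115 .0831 1.7 1
```

```text
clock: 16.0
tool_pos: [0.4276, 0.1156, 0.0917]
tcp_rot: [-0.105, 1.568, 0.105]
contact_force: [0.1, -0.3, -2.1]
opening: 0.148
t 16.0 p [0.4276 0.1156 0.0917] yaw 1.704 F [ 0.1 -0.3 -2.1] M [ 0.1  -0.11  0.02] open 0.148 q [-0.01 -0.05  2.07  0.    1.12 -1.71]
[1,[0.86,-0.03,-0.17],0.004]
```

```bash
python3 -m jog '[[0,[0.3,0,0],0],[0,[0.3,0,0],0],[0,[0.2,0,0],0]]';python3 -m jog '[[0,[0.15,0,0],0],[0,[0,0,0],0]]'
```

```text
clock: 16.3
tool_pos: [0.4275, 0.1157, 0.0835]
tcp_rot: [-0.105, 1.567, 0.105]
contact_force: [-0.3, -0.2, -3.9]
opening: 0.146
clock: 16.5
tool_pos: [0.4276, 0.1156, 0.0821]
tcp_rot: [-0.105, 1.568, 0.105]
contact_force: [0.3, 0.2, 0.1]
opening: 0.149
```

```bash
python3 -m jog '[[0.5,[0,0,0],0],[0.6,[0,0,0],0],[0.6,[0,0,0],0],[0.6,[0,0,0],0],[0.6,[0,0,0],0]]';python3 - <<'E'
from bench import vision
import cv2
im=vision.snapshot("side");cv2.imwrite("pics/s7.png",cv2.resize(im[170:330,180:360],None,fx=3.5,fy=3.5,interpolation=cv2.INTER_CUBIC))
E
```

```text
clock: 17.0
tool_pos: [0.4273, 0.1155, 0.0817]
tcp_rot: [-0.105, 1.568, 0.105]
contact_force: [-0.8, -1.0, 0.2]
opening: 0.56
```

View pics/s7.png

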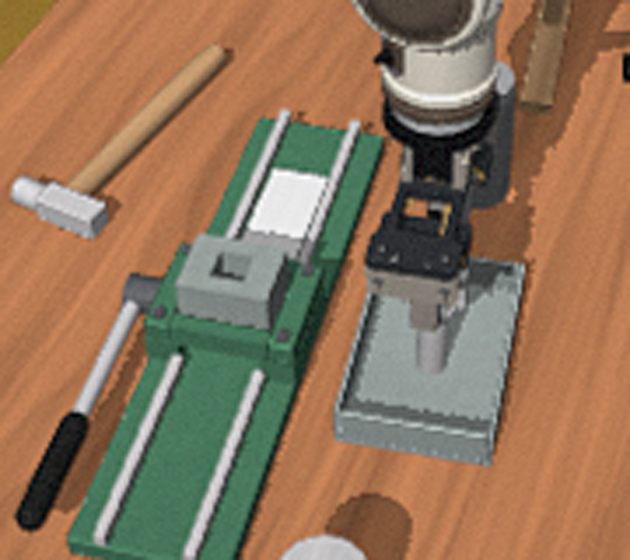

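```bash
python3 -m jog '[[0.6,[-2,0,0],0],[0.6,[-4,0,0],0],[0.6,[-4,0,0],0],[0.6,[-3,0,0],0]]'; python3 plan.py .453 -.353 .19 .12 12
```

```text
clock: 17.45
tool_pos: [0.4278, 0.1155, 0.2143]
tcp_rot: [-0.105, 1.566, 0.104]
contact_force: [0.2, 0.3, -0.1]
opening: 0.602
t 17.45 p [0.4278 0.1155 0.2143] yaw 1.704 F [ 0.2  0.3 -0.1] M [ 0.07 -0.19 -0.01] open 0.602 q [-0.01 -0.2   1.95  0.    1.39 -1.71]
[1,[0.20,-3.90,-0.31],0.132]
[1,[0.20,-3.90,0.21],0.132]
[1,[0.20,-3.84,0.72],0.132]
[1,[0.20,-3.72,1.22],0.132]
[1,[0.20,-3.52,1.70],0.132]
[1,[0.20,-3.27,2.14],0.132]
[1,[0.20,-2.96,2.56],0.132]
[1,[0.20,-2.60,2.92],0.132]
[1,[0.20,-2.19,3.24],0.132]
[1,[0.20,-1.74,3.50],0.132]
[1,[0.20,-1.27,3.70],0.132]
[1,[0.20,-0.77,3.83],0.132]
```

```bash
python3 -m jog '[[0.6,[0,-3.9,-0.3],0.13],[0.6,[0,-3.9,0.2],0.13],[0.6,[0,-3.8,0.7],0.13],[0.6,[0,-3.7,1.2],0.13],[0.6,[0,-3.5,1.7],0.13]]' >/dev/null;python3 -m jog '[[0.6,[0,-3.3,2.1],0.13],[0.6,[0,-3,2.5],0.13],[0.6,[0,-2.6,2.9],0.13]]'; python3 plan.py .453 -.353 .17 .12 4
```

```text
clock: 18.25
tool_pos: [0.4445, -0.1974, 0.2117]
tcp_rot: [0.712, 1.451, -0.712]
contact_force: [0.8, -0.1, 0.4]
opening: 0.597
t 18.25 p [ 0.4445 -0.1974  0.2117] yaw 0.658 F [ 0.8 -0.1  0.4] M [ 0.06 -0.14  0.01] open 0.597 q [-0.67 -0.07  1.84  0.    1.37 -1.33]
[1,[1.04,-2.21,3.21],0.135]
[1,[1.04,-1.76,3.48],0.135]
[1,[1.04,-1.28,3.68],0.135]
[1,[1.04,-0.77,3.82],0.135]
```

```bash
python3 -m jog '[[0.6,[0.5,-2.2,3.2],0.135],[0.6,[1,-1.8,3.5],0.135],[0.6,[1,-1.3,3.5],0.135],[0.6,[1,-0.7,3],0.135],[0.6,[0,0,0],0]]'; python3 -m jog '[[0.6,[0,0,0],0],[0.6,[0,0,0],0]]' ; python3 plan.py .453 -.353 .17 .12 1;python3 - <<'E'
from bench import vision
import cv2
im=vision.snapshot("wrist");cv2.imwrite("pics/w3.png",im)
E
python3 plan.py .453 -.353 .17 .12 1
```

```text
clock: 18.75
tool_pos: [0.4504, -0.3444, 0.1748]
tcp_rot: [1.121, 1.265, -1.122]
contact_force: [-0.1, 1.0, -0.2]
opening: 0.598
clock: 18.95
tool_pos: [0.4518, -0.3409, 0.1771]
tcp_rot: [1.116, 1.266, -1.116]
contact_force: [0.1, -0.4, 0.3]
opening: 0.602
t 18.95 p [ 0.4518 -0.3409  0.1771] yaw 0.126 F [ 0.1 -0.4  0.3] M [-0.07 -0.09 -0.01] open 0.602 q [-0.86  0.17  1.66  0.    1.31 -0.99]
[1,[0.71,-0.03,1.21],0.006]
t 19.0 p [ 0.452  -0.3408  0.1773] yaw 0.126 F [-0.1 -0.2  0.1] M [ 0.03 -0.07 -0.07] open 0.602 q [-0.86  0.17  1.66  0.    1.31 -0.99]
[1,[0.73,-0.05,1.22],0.006]
```

View pics/w3.png

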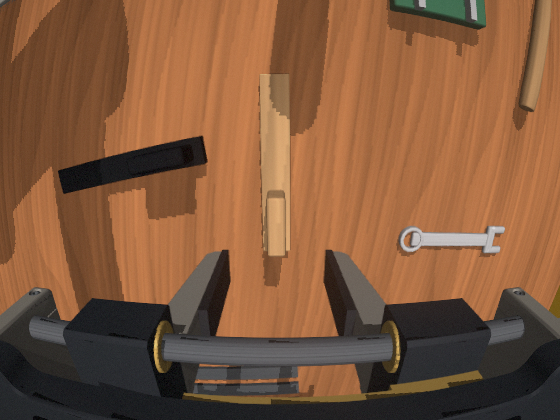

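```bash
python3 - <<'E'
import cv2
a=cv2.imread("pics/w3.png");cv2.imwrite("pics/w3c.png",cv2.resize(a[180:270,230:330],None,fx=6,fy=6,interpolation=cv2.INTER_CUBIC))
E
```

```text
(no output)
```

View pics/w3c.png

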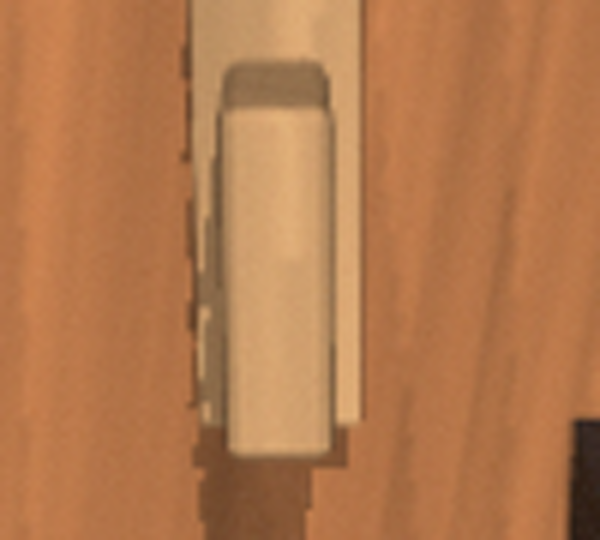

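```bash
python3 - <<'E'
from h import *
p=np.array([.4518,-.3409,.1772]);rot=[1.116,1.266,-1.116]
c=lambda u,v:(230+u/6,180+v/6)
T=np.array([wback(c(*q),.054,p,rot)[:2] for q in[(220,106),(332,106),(332,456),(228,456)]])
print(T.mean(0)); d=T[0]+T[1]-T[2]-T[3];print("yaw",np.arctan2(d[1],d[0]),np.linalg.norm(d)/2,np.linalg.norm(T[0]-T[1]))
N=np.array([wback(q,.014,p,rot)[:2] for q in[(261,74),(289.5,75)]]);n=N.mean(0);print("nose",n,n-T.mean(0),np.linalg.norm(n-T.mean(0)),np.arctan2(*(n-T.mean(0))[::-1]))
E
python3 plan.py .453 -.354 .022 .12 1
```

```text
[ 0.4552914  -0.35916168]
yaw 1.7071669875714028 0.05884807703276474 0.017329162424721906
nose [ 0.43558498 -0.21229208] [-0.01970641  0.14686961] 0.14818577426648546 1.704175955513863
t 19.0 p [ 0.452  -0.3408  0.1773] yaw 0.126 F [-0.1 -0.2  0.1] M [ 0.03 -0.07 -0.07] open 0.602 q [-0.86  0.17  1.66  0.    1.31 -0.99]
[1,[15.53,-0.06,1.32],0.006]
```

```bash
python3 -m jog '[[0.6,[2,0.09,0.8],-0.009],[0.6,[4,0,0.9],0],[0.6,[4,0,0],0],[0.6,[3.2,0,0],0],[0.6,[0,0,0],0]]'; python3 -m jog '[[0.6,[0.8,0,0],0],[0.6,[0,0,0],0]]';  python3 plan.py .455 -.3575 .021 .135 1
```

```text
clock: 19.5
tool_pos: [0.4523, -0.3545, 0.0404]
tcp_rot: [1.112, 1.28, -1.11]
contact_force: [-1.0, -0.0, -1.5]
opening: 0.598
clock: 19.7
tool_pos: [0.4556, -0.359, 0.0382]
tcp_rot: [1.109, 1.267, -1.11]
contact_force: [-1.3, -0.0, -0.7]
opening: 0.597
t 19.7 p [ 0.4556 -0.359   0.0382] yaw 0.134 F [-1.3 -0.  -0.7] M [-0.08 -0.03 -0.04] open 0.597 q [-0.88  0.37  1.72  0.    1.05 -1.01]
[1,[1.72,-0.04,-0.16],-0.001]
```

```bash
python3 -m jog '[[0.3,[1,0,0],0],[0.1,[0.7,0,0],0],[0,[0,0,0],0],[0,[0,0,0],0],[0,[0,0,0],0]]' 45; python3 -m jog '[[0,[0,0,0],0],[0,[0,0,0],0]]'; python3 plan.py .455 -.3575 .021 .135 1
```

```text
clock: 20.2
tool_pos: [0.4547, -0.3589, 0.02]
tcp_rot: [1.11, 1.269, -1.111]
contact_force: [0.2, 0.5, -1.9]
opening: 0.192
clock: 20.4
tool_pos: [0.4547, -0.3588, 0.02]
tcp_rot: [1.111, 1.269, -1.111]
contact_force: [-0.7, 0.3, 0.1]
opening: 0.191
t 20.4 p [ 0.4547 -0.3588  0.02  ] yaw 0.133 F [-0.7  0.3  0.1] M [-0.07 -0.06 -0.04] open 0.191 q [-0.88  0.4   1.72 -0.    1.02 -1.01]
[1,[-0.10,0.04,-0.13],-0.002]
```

```bash
python3 -m jog '[[0,[-2,0,0],0],[0,[-3,0,0],0],[0,[-3,0,0],0],[0,[0,0,0],0]]'; python3 plan.py .617 -.2015 .1 .106 6
```

```text
clock: 20.8
tool_pos: [0.4569, -0.3612, 0.1044]
tcp_rot: [1.108, 1.26, -1.11]
contact_force: [-0.1, -0.3, -1.1]
opening: 0.192
t 20.8 p [ 0.4569 -0.3612  0.1044] yaw 0.133 F [-0.1 -0.3 -1.1] M [-0.12 -0.19 -0.  ] open 0.192 q [-0.88  0.28  1.69  0.    1.17 -1.01]
[1,[0.07,3.00,-2.28],0.005]
[1,[0.07,2.99,-2.30],0.005]
[1,[0.07,2.98,-2.31],0.005]
[1,[0.07,2.97,-2.32],0.005]
[1,[0.07,2.96,-2.34],0.005]
[1,[0.07,2.95,-2.35],0.005]
```

```bash
python3 -m jog '[[0,[0,2.5,-1.8],0.005],[0,[0,3,-2.3],0.005],[0,[0,3,-2.3],0.005],[0,[0,3,-2.3],0.005],[0,[0,3,-2.3],0.005]]'>/dev/null;python3 -m jog '[[0,[0,2.5,-2.3],0.002],[0,[0,0,0],0],[0,[0,0,0],0],[0,[0,0,0],0]]'; python3 plan.py .617 -.2015 .1 .106 1;python3 - <<'E'
from bench import vision
import cv2
im=vision.snapshot("wrist");cv2.imwrite("pics/w4.png",im)
im=vision.snapshot("scene");cv2.imwrite("pics/a4.png",im)
E
python3 plan.py .617 -.2015 .1 .106 1
```

```text
clock: 21.7
tool_pos: [0.6064, -0.2066, 0.0986]
tcp_rot: [1.131, 1.259, -1.132]
contact_force: [0.2, -0.1, -1.4]
opening: 0.195
t 21.7 p [ 0.6064 -0.2066  0.0986] yaw 0.105 F [ 0.2 -0.1 -1.4] M [-0.07 -0.14 -0.05] open 0.195 q [-0.52  0.43  1.5  -0.    1.21 -0.62]
[1,[-0.14,1.11,-0.40],-0.001]
t 21.8 p [ 0.6066 -0.2071  0.0992] yaw 0.105 F [-0.5 -0.6 -1.4] M [-0.11 -0.11  0.03] open 0.195 q [-0.52  0.43  1.5  -0.    1.21 -0.62]
[1,[-0.08,1.09,-0.45],-0.001]
```

View pics/w4.png

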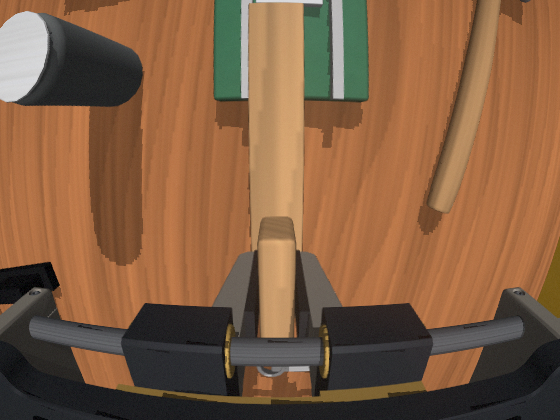

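View pics/a4.png

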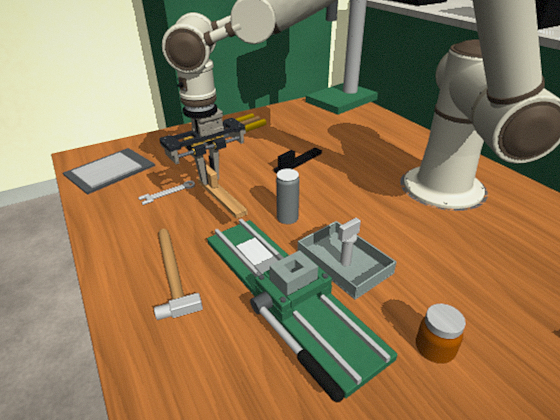

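```bash
python3 - <<'E'
from h import *
p=np.array([.6065,-.2069,.0988]);rot=[1.131,1.259,-1.132]
B=np.array([wback(q,.02,p,rot)[:2] for q in[(214.5,97),(368,96)]]);m=B.mean(0)
d=B[0]-B[1];print("bed end",m,np.linalg.norm(d),"feed dir yaw",np.arctan2(d[1],d[0])-np.pi/2+np.pi)
u=np.array([-.106,.994]);print("from guard:",np.array([.580,.1465])-.255*u)
for z,uv in((.0926,[(249,4),(304,4)]),):
    N=np.array([wback(q,z,p,rot)[:2] for q in uv]);print("nose",N.mean(0),np.linalg.norm(N[0]-N[1]))
E
```

```text
bed end [ 0.60860761 -0.10408728] 0.11779565233104779 feed dir yaw -1.4476338949054819
from guard: [ 0.60703 -0.10697]
nose [ 0.59230716 -0.05948678] 0.029842689682026774
```

```bash
python3 -m jog '[[0,[1,0.6,0],0],[0,[1.5,0.5,0],0],[0,[1.5,0,0],0],[0,[1.2,0,0],0],[0,[0,0,0],0]]';python3 -m jog '[[0,[0,0,0],0],[0,[0,0,0],0]]'; python3 plan.py .617 -.2015 .0415 .106 1
```

```text
clock: 22.3
tool_pos: [0.6162, -0.2038, 0.044]
tcp_rot: [1.131, 1.264, -1.133]
contact_force: [-0.9, -0.3, -1.5]
opening: 0.192
clock: 22.5
tool_pos: [0.6189, -0.2053, 0.0484]
tcp_rot: [1.131, 1.256, -1.13]
contact_force: [-0.5, -0.7, -1.4]
opening: 0.192
t 22.5 p [ 0.6189 -0.2053  0.0484] yaw 0.106 F [-0.5 -0.7 -1.4] M [-0.12 -0.11  0.01] open 0.192 q [-0.51  0.52  1.49  0.    1.13 -0.61]
[1,[0.69,-0.15,-0.39],-0.000]
```

```bash
python3 -m jog '[[0,[0.4,-0.1,0],0],[0,[0.2,0,0],0],[0,[0,0,0],0],[0,[0,0,0],0]]'; python3 plan.py .617 -.2015 .0415 .106 1;python3 - <<'E'
from bench import vision
import cv2
im=vision.snapshot("side");cv2.imwrite("pics/s8.png",cv2.resize(im[150:290,190:330],None,fx=4,fy=4,interpolation=cv2.INTER_CUBIC))
E
```

```text
clock: 22.9
tool_pos: [0.6174, -0.205, 0.0417]
tcp_rot: [1.131, 1.257, -1.131]
contact_force: [-0.2, 0.5, -1.3]
opening: 0.194
t 22.9 p [ 0.6174 -0.205   0.0417] yaw 0.106 F [-0.2  0.5 -1.3] M [-0.07 -0.05 -0.01] open 0.194 q [-0.51  0.52  1.5   0.    1.12 -0.61]
[1,[0.02,-0.00,-0.36],-0.000]
```

View pics/s8.png

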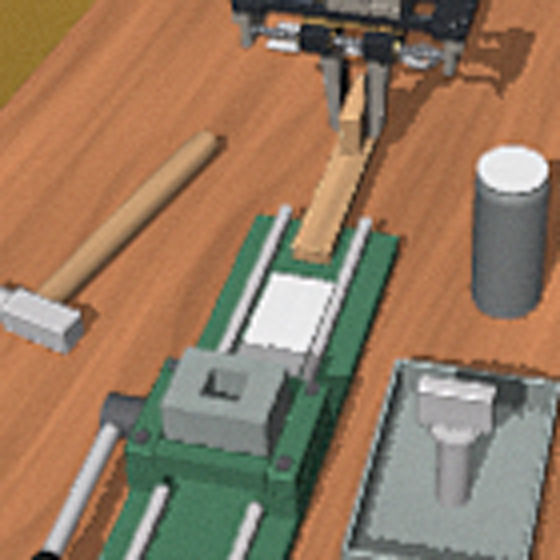

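```bash
python3 -m jog '[[0,[0,0,-1],0],[0,[0,0,-1],0],[0,[0,0,-1],0],[0,[0,0,-1],0],[0,[0,0,-1],0]]';python3 -m jog '[[0,[0,0,-1],0],[0,[0,0,-1],0],[0,[0,0,-1],0],[0,[0,0,-1],0],[0,[0,0,-1],0]]';  python3 plan.py .5883 .0687 .0415 .106 1;python3 - <<'E'
from bench import vision
import cv2
im=vision.snapshot("side");cv2.imwrite("pics/s9.png",cv2.resize(im[150:290,190:330],None,fx=4,fy=4,interpolation=cv2.INTER_CUBIC))
E
```

```text
clock: 23.45
tool_pos: [0.6121, -0.1543, 0.0418]
tcp_rot: [1.13, 1.257, -1.13]
contact_force: [0.3, 0.1, -1.3]
opening: 0.193
clock: 23.95
tool_pos: [0.6068, -0.1048, 0.0417]
tcp_rot: [1.131, 1.257, -1.131]
contact_force: [0.4, -0.6, -0.8]
opening: 0.194
t 23.95 p [ 0.6068 -0.1048  0.0417] yaw 0.106 F [ 0.4 -0.6 -0.8] M [-0.26 -0.17  0.01] open 0.194 q [-0.37  0.44  1.61 -0.    1.09 -0.47]
[1,[0.02,-0.00,-17.45],0.000]
```

View pics/s9.png

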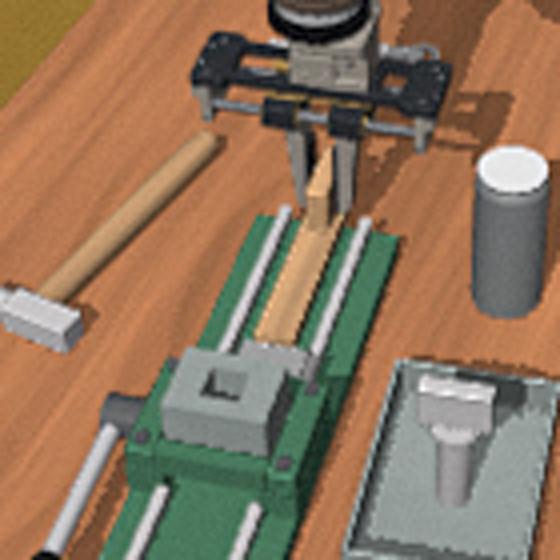

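```bash
python3 -m jog '[[0,[0,0,-1],0],[0,[0,0,-1],0],[0,[0,0,-1],0],[0,[0,0,-1],0],[0,[0,0,-1],0]]';python3 -m jog '[[0,[0,0,-1],0],[0,[0,0,-1],0],[0,[0,0,-1],0],[0,[0,0,-1],0],[0,[0,0,-1],0]]'; python3 -m jog '[[0,[0,0,-1],0],[0,[0,0,-1],0],[0,[0,0,-1],0],[0,[0,0,-1],0],[0,[0,0,-0.5],0]]'; python3 plan.py .5883 .0610 .0415 .106 1;python3 - <<'E'
from bench import vision
import cv2
im=vision.snapshot("side");cv2.imwrite("pics/s10.png",cv2.resize(im[190:340,190:330],None,fx=4,fy=4,interpolation=cv2.INTER_CUBIC))
E
```

```text
clock: 24.5
tool_pos: [0.6014, -0.055, 0.0417]
tcp_rot: [1.131, 1.258, -1.131]
contact_force: [-0.2, -1.2, -1.8]
opening: 0.195
clock: 25.0
tool_pos: [0.5962, -0.0054, 0.0417]
tcp_rot: [1.131, 1.257, -1.131]
contact_force: [0.3, -0.3, -1.8]
opening: 0.194
clock: 25.5
tool_pos: [0.5914, 0.0396, 0.0418]
tcp_rot: [1.13, 1.258, -1.13]
contact_force: [-0.2, -1.4, -1.4]
opening: 0.192
t 25.5 p [0.5914 0.0396 0.0418] yaw 0.107 F [-0.2 -1.4 -1.4] M [-0.2  -0.1   0.01] open 0.192 q [-0.14  0.39  1.68  0.    1.07 -0.24]
[1,[0.03,-0.08,-2.16],0.001]
```

View pics/s10.png

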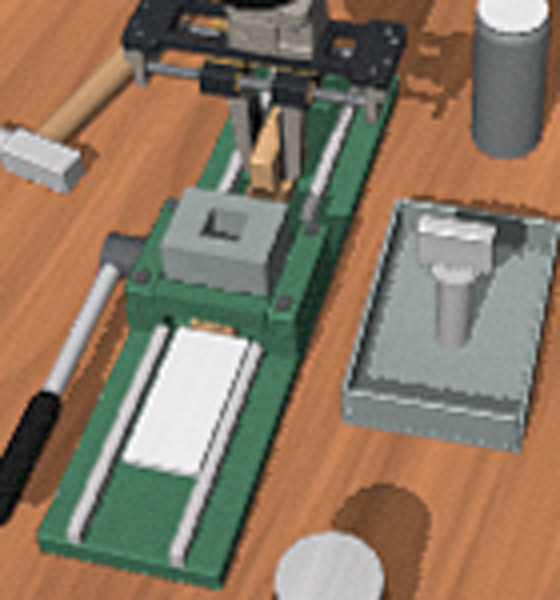

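```bash
cat > m3.py <<'E'
from h import *
c=lambda u,v:(190+u/4,190+v/4)
O=np.array([.5837,.1117]);u=np.array([-.106,.994])
def sx(uv,z,): P=back("side",c(*uv),z)[:2]-O; return round(P@u,4)
print("bar front",sx((122,463),.028),sx((197,475),.028),"rear",sx((178,330),.028),sx((247,340),.028),"bed end",sx((40,540),.02),sx((222,575),.02),"guardtop far(.08)",sx((130,303),.062),sx((290,340),.062))
E
python3 m3.py
```

```text
bar front 0.1917 0.1889 rear 0.0798 0.077 bed end 0.2523 0.2486 guardtop far(.08) 0.0919 0.0971
```

```bash
python3 -m jog '[[0,[0,0,-0.8],0],[0,[0,0,-0.8],0],[0,[0,0,-0.3],0],[0,[0,0,0],0],[0,[0,0,0],0]]';python3 - <<'E'
from bench import vision
import cv2
im=vision.snapshot("side");cv2.imwrite("pics/s11.png",cv2.resize(im[190:340,190:330],None,fx=4,fy=4,interpolation=cv2.INTER_CUBIC))
E
```

```text
clock: 26.05
tool_pos: [0.5895, 0.0575, 0.0417]
tcp_rot: [1.131, 1.258, -1.131]
contact_force: [-0.4, -0.3, -1.8]
opening: 0.194
```

View pics/s11.png

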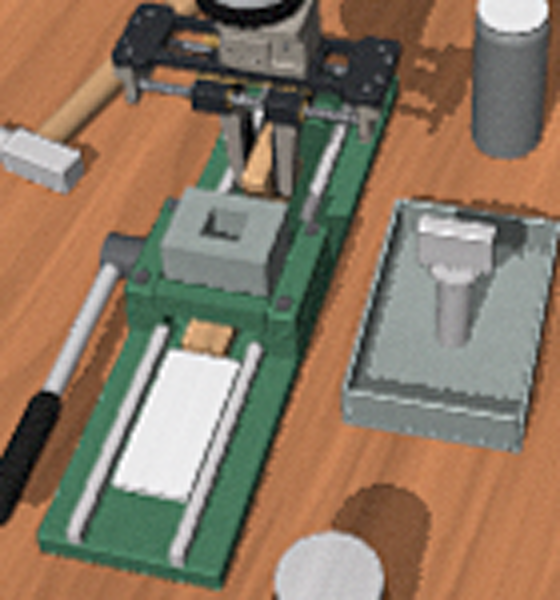

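```bash
sed -i 's/^print.*/print(sx((112,487),.028),sx((190,500),.028))/' m3.py; python3 m3.py
python3 -m jog '[[0,[0,0,1.5],0],[0,[0,0,2.5],0],[0,[0,0,2.5],0],[0,[0,0,2.5],0],[0,[0,0,2.5],0]]'; python3 -m jog '[[0,[0,0,2.5],0],[0,[0,0,1],0],[0,[0,0,0],0],[0,[0.1,0,0],0],[0,[0.1,0,0],0]]';python3 -m jog '[[0,[0,0,0],0]]'
```

```text
0.2102 0.2076
clock: 26.6
tool_pos: [0.6017, -0.0593, 0.0418]
tcp_rot: [1.131, 1.257, -1.131]
contact_force: [-0.3, 0.1, -1.9]
opening: 0.198
clock: 27.1
tool_pos: [0.6053, -0.0909, 0.04]
tcp_rot: [1.13, 1.258, -1.13]
contact_force: [-2.7, -0.5, 5.9]
opening: 0.192
clock: 27.2
tool_pos: [0.6053, -0.0908, 0.04]
tcp_rot: [1.13, 1.258, -1.13]
contact_force: [-1.5, -0.5, 2.7]
opening: 0.193
```

```bash
python3 -m jog '[[0.6,[0,0,0],0],[0.6,[0,0,0],0],[0.6,[0,0,0],0],[0.6,[0,0,0],0],[0.6,[0,0,0],0]]'; python3 -m jog '[[0.6,[-1,0,0],0],[0.6,[-3,0,0],0],[0.6,[-4,0,0],0],[0.6,[-4,0,0],0],[0.6,[-2,0,0],0]]'; python3 -m jog '[[0.6,[0,0,2],0],[0.6,[0,0,3],0],[0.6,[0,0,3],0],[0.6,[0,0,0],0],[0.6,[0,0,0],0]]';python3 - <<'E'
from bench import vision
import cv2
im=vision.snapshot("side");cv2.imwrite("pics/s12.png",cv2.resize(im[190:340,190:330],None,fx=4,fy=4,interpolation=cv2.INTER_CUBIC))
cv2.imwrite("pics/a12.png",vision.snapshot("scene"))
E
```

```text
clock: 27.7
tool_pos: [0.6054, -0.0917, 0.0397]
tcp_rot: [1.131, 1.257, -1.131]
contact_force: [-0.4, -0.3, 0.4]
opening: 0.593
clock: 28.2
tool_pos: [0.6073, -0.0924, 0.1851]
tcp_rot: [1.132, 1.251, -1.127]
contact_force: [0.3, -0.2, 0.2]
opening: 0.601
clock: 28.7
tool_pos: [0.6131, -0.1721, 0.1783]
tcp_rot: [1.132, 1.259, -1.133]
contact_force: [-0.4, -0.1, -0.2]
opening: 0.599
```

View pics/s12.png

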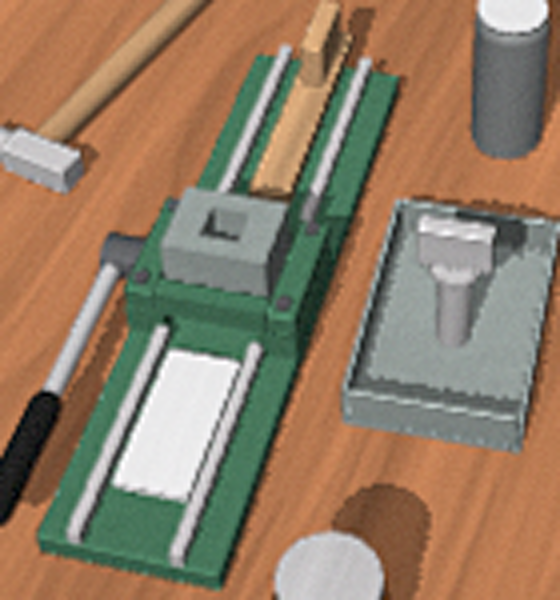

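View pics/a12.png

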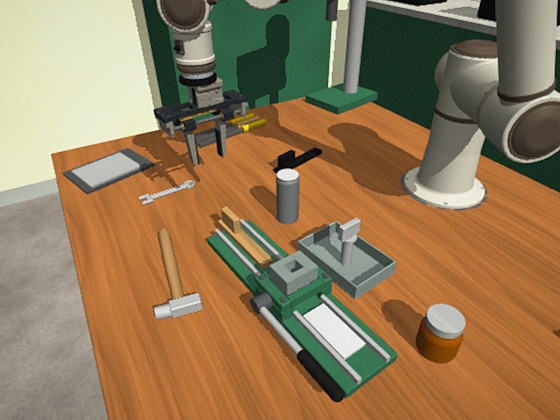

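```bash
sed -i 's/^print.*/print(sx((270,192),.034),sx((113,488),.028),sx((190,500),.028))/' m3.py; python3 m3.py; python3 - <<'E'
from bench import order
print(order.job_done())
E
```

```text
-0.0555 0.2108 0.2076
the job is handed in; nothing more can be done
None
```

The job is done and handed in at about 29 s; the hand-in gives no verdict.

**What I did**
- **Pin:** I worked the pin out with about nine alternating twists of about 1.25 rad, lifting about 4 mm on each while pulling with at most about 11 N. I then lifted it straight out and stood it upright in the tray.
- **Bar:** I pushed the bar through under the guard with the wooden push stick.
- **Stick:** I drew the stick back out of the guard and laid it on the infeed bed.

**Last checks, from the images**
- **Stop block:** it looks the same as at the start in every side view, so I take it as seated.
- **Pin:** it is standing in the tray, released.
- **Bar:** its centre is about 154 mm past the shear's origin (135 to 240 mm allowed), and it lies straight in the channel.
- **Stick:** its nose is about 55 mm before the origin, clear of the guard, and it is flat on the bed.
- **Other tools:** the oil can, wrench, hammer and jar show no visible movement.
- **Robot:** the gripper is open and well clear of everything.

**Disagreements:** the scene and side cameras differed by up to 7 mm on the tray, and my two stick measurements by about 6 mm. Both were within what the grasp and the placing could tolerate. I measured from the pictures by hand and did not use the trained networks.

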